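Put the test slugs away in their tub

ROBOT

A 6-joint arm with a two-finger parallel gripper is mounted at the origin on the work surface. World frame = base frame: x ahead of the robot, y to its left, z up, the work surface at z = 0. Lengths are in m, angles in rad, forces in N, time in s.
With the tool pointing down it reaches from about 0.3 to 0.75 m from the base axis. Payload 8.5 kg.
Tool frame: the origin (TCP) lies midway between the tips of the shut fingers; the grasp point (between the pads) lies 19 mm behind it (ctrl.grip_depth is the distance from the TCP to the grasp point, in m); z points along the fingers, y is the line along which they close (so a half turn about z gives the same grasp; the last joint's range is limited). The gripper opens to 88 mm and grips with 3 to 60 N. Pads are 18 mm wide; open, the fingers measure 123 mm over their backs; the gripper's body (75 mm by 187 mm) begins 45 mm behind the grasp point.
Start: joints at [1.031, 0.381, 1.297, -0, 1.464, -0.215], TCP at [0.176, 0.521, 0.239] pointing down, gripper open.
Joint ranges: [-3.11, 3.11], [-0.89, 2.33], [0.22, 2.48], [-1.42, 4.56], [0.17, 2.85], [-2.88, 2.88]. Speed limits (rad/s): [2.39, 2.39, 3.14, 3.14, 3.14, 3.14].

INTERFACE

Orientations are given as a unit quaternion [w, x, y, z].
In Python, from workcell import ctrl, grab_frame, get_calibration, job, silhouettes gives the robot as it stands.
- The arm moves only by the tool jog_arm, never from a script. Its argument "increments" is a list of rows, each a list of 6 numbers: the shift along the tool's x, y, z in units of 15 cm (1.0 is 15 cm), then the turn, a rotation vector about the tool's x, y, z in units of 120 degrees (1.0 is 120 degrees). A call has 1 to 12 rows; each row is the pose to reach, as a shift and turn from the pose commanded when the call began, along the tool's axes at that moment; what a row does not reach only later rows make up. A row lasts 1/8 s, in which the tool goes at most 62.5 mm and 10.7 degrees, less where a joint would pass 70% of its speed; a pose out of reach is approached as far as the arm can. A call with a number of a shift or a turn outside -1 to 1 is refused whole. A call with a gripper value outside its range is refused whole. "jaw" is the opening, from -1 (shut) to 1 (fully open), set as the call begins (left out, the last holds). The fingers move at their own pace and stop on an object; "force" is the grip in N (left out, the last holds). Time passes only in rows, so rows that repeat a pose let the fingers close. It gives the time, the measured TCP pose, the force, the opening and the grip force at its end, in the units of the state.
- ctrl.observe(): the state, without advancing time (a new reading comes with each control period).
- grab_frame(name): name is "scene" or "top"; returns (picture, depth): 480x640x3 uint8, red, green, blue; 480x640 float32, m along the optical axis (not along the pixel's ray), 0 where there is no reading.
- get_calibration(name): a dict with "fx", "fy", "cx", "cy" (pixels), "rvec" (rotation vector, rad) and "tvec" (3), from world to camera coordinates, as OpenCV has them. Camera axes: x right, y down, z forward; pixel columns grow to the right and rows downward; lengths in m; the calibration is good to about 2 mm. A picture is of the moment at which its call begins. get_calibration takes no time and is no camera call.
- job.sign_off(): hands the job in; it is judged then, once.
Trained networks look in the newest picture that a camera, given by its name, has taken for a name from the list of things; names that differ only in an ending like _2 or _b are one class to them, and where a whole thing is asked for, a point or a joint stands for the part that bears it (a point fixed in the world has none). Each returns a list of dicts, best first, with "confidence" (0 to 1); they miss things now and then, are a little off and sometimes report something else, mostly with a low value. They report only what shows in the picture. A call takes as long as a camera call. They do not tell look-alikes from the thing itself.
- silhouettes(camera, thing): "region" (480x640 bool, what is visible of it) and "centre" ([column, row] in pixels, amid what is visible of it).
The state is a dict: "time_s": time; "joint_positions": joint angles; "dq": joint speeds; "joint_efforts": joint torques, N m; "tcp_pos": TCP position; "tool_rot": TCP orientation; "wrist_force": force on the tool from outside, world axes, zero at the start; "wrist_torque": the same for the moment, N m; "grip_width": opening from 0.0 (shut) to 1.0 (fully open); "gripper_force": force on a finger pad.
Only numpy, scipy, OpenCV 4.12 (cv2) and the standard library are available. Lean on these libraries where they do the work, as an engineer would, in place of code of your own. Each camera call takes 0.05 s, during which the arm holds its last target. There are 200 camera calls.

TASK

Lift the jig's cover plate straight up off its two locating pins, keeping it level, and lay it flat and lengthwise on the grey pad. Then lift the lids of the four tubs one by one to find the tub that already holds a cylindrical slug, and put all the slugs from the jig into that tub with it. Never have more than one tub open at a time, put every lid back fully home on its own tub, and leave the tubs' other contents in place and the beaker, jar and bottle undisturbed.

Things in the scene. Friction and masses are not known exactly. Their poses are not given: they have to be found in the camera images.
- plate_grip (a point): centre of the handle of the jig's cover plate. Aluminium plate 236 x 76 x 6 mm, about 0.3 kg; the black handle is a bar 90 mm long (along the plate's x, its long side), 12 mm wide and 14 mm high, over the plate's middle; this point is 31 mm above the plate's middle plane, 34 mm above its underside, and there are 21 mm free between plate and bar. Two 13 mm holes, 100 mm either side of the middle along x, sit over the jig's 10 mm pins
- jig: fixed aluminium jig base 250 (x) x 90 (y) x 8 mm, origin at the centre of its underside. On it, 100 mm either side of the middle along x, stand two posts 22 mm in diameter with shoulders 52 mm above the bench, on which the cover plate rests, and 10 mm locating pins that go on up to 77 mm (25 mm above the plate's underside). The slugs stand in a row along x between the posts, under the plate, about 31 mm apart (some places may be empty)
- pad: fixed grey pad 260 (x) x 100 (y) x 4 mm beside the jig, the place for the cover plate; origin at the centre of its underside
- slug_1_center (a point): plain steel test slug, a solid cylinder 24 mm in diameter and 30 mm tall, 100 g, with a thin dark groove near its top; this point is its centre, z along its axis. One of three to five to be put away; stands on the jig base under the cover plate at the start. 
- slug_2_center (a point): plain steel test slug, a solid cylinder 24 mm in diameter and 30 mm tall, 100 g, with a thin dark groove near its top; this point is its centre, z along its axis. One of three to five to be put away; stands on the jig base under the cover plate at the start. 
- slug_3_center (a point): plain steel test slug, a solid cylinder 24 mm in diameter and 30 mm tall, 100 g, with a thin dark groove near its top; this point is its centre, z along its axis. One of three to five to be put away; stands on the jig base under the cover plate at the start. 
- slug_4_center (a point): plain steel test slug, a solid cylinder 24 mm in diameter and 30 mm tall, 100 g, with a thin dark groove near its top; this point is its centre, z along its axis. One of three to five to be put away; stands on the jig base under the cover plate at the start. 
- slug_5_center (a point): plain steel test slug, a solid cylinder 24 mm in diameter and 30 mm tall, 100 g, with a thin dark groove near its top; this point is its centre, z along its axis. One of three to five to be put away; stands on the jig base under the cover plate at the start. 
- keeper_center (a point): plain steel test slug, a solid cylinder 24 mm in diameter and 30 mm tall, 100 g, with a thin dark groove near its top; this point is its centre, z along its axis. This one is already stored in one of the four tubs and stays there: it marks the tub for all slugs. 
- clip_bar_center (a point): steel bar 50 x 14 x 14 mm, lying in one of the other tubs, where it stays; this point is its centre
- square_plate_center (a point): steel square 42 x 42 x 10 mm, lying in one of the other tubs, where it stays; this point is its centre
- collar_center (a point): steel collar (ring), 42 mm outside, 24 mm inside, 12 mm high, lying in one of the other tubs, where it stays; this point is its centre
- tub_a: one of four identical fixed round white tubs, 112 mm outside, 104 mm inside, 72 mm high, floor 4 mm thick; origin at the centre of its underside, z up. What it holds changes from start to start
- lid_a_knob (a point): loose white lid of tub_a, 90 g: a disc 116 mm in diameter and 5 mm thick that rests on the rim, with a 92 mm plug 7 mm deep below it (12 mm total play in the mouth) and an upright grey knob 24 mm in diameter and 34 mm high on top; this point is on the knob's axis, 23 mm above the disc, 35 mm above the plug's underside and, lid on, 100 mm above the bench. z along the knob
- tub_b: one of four identical fixed round white tubs, 112 mm outside, 104 mm inside, 72 mm high, floor 4 mm thick; origin at the centre of its underside, z up. What it holds changes from start to start
- lid_b_knob (a point): loose white lid of tub_b, 90 g: a disc 116 mm in diameter and 5 mm thick that rests on the rim, with a 92 mm plug 7 mm deep below it (12 mm total play in the mouth) and an upright grey knob 24 mm in diameter and 34 mm high on top; this point is on the knob's axis, 23 mm above the disc, 35 mm above the plug's underside and, lid on, 100 mm above the bench. z along the knob
- tub_c: one of four identical fixed round white tubs, 112 mm outside, 104 mm inside, 72 mm high, floor 4 mm thick; origin at the centre of its underside, z up. What it holds changes from start to start
- lid_c_knob (a point): loose white lid of tub_c, 90 g: a disc 116 mm in diameter and 5 mm thick that rests on the rim, with a 92 mm plug 7 mm deep below it (12 mm total play in the mouth) and an upright grey knob 24 mm in diameter and 34 mm high on top; this point is on the knob's axis, 23 mm above the disc, 35 mm above the plug's underside and, lid on, 100 mm above the bench. z along the knob
- tub_d: one of four identical fixed round white tubs, 112 mm outside, 104 mm inside, 72 mm high, floor 4 mm thick; origin at the centre of its underside, z up. What it holds changes from start to start
- lid_d_knob (a point): loose white lid of tub_d, 90 g: a disc 116 mm in diameter and 5 mm thick that rests on the rim, with a 92 mm plug 7 mm deep below it (12 mm total play in the mouth) and an upright grey knob 24 mm in diameter and 34 mm high on top; this point is on the knob's axis, 23 mm above the disc, 35 mm above the plug's underside and, lid on, 100 mm above the bench. z along the knob
- beaker_center (a point): clear beaker 70 mm wide, 85 mm high, a bystander; this point is at about half height on its axis
- bottle_center (a point): white bottle with red cap, 60 mm wide, 130 mm high, a bystander; this point is at about half height on its axis
- jar_center (a point): small amber jar, 48 mm wide, 65 mm high, a bystander; this point is at about half height on its axis
Things that resemble listed ones, but are neither listed nor needed, are in the scene too. What is shaped like the tub_a but brown or yellow is not meant.

How it is judged:
By the outcome, as a careful person would: the job done as asked, in the order asked, and still so for the second after the job is handed in, with the robot touching nothing.
Of slug_1, slug_2, slug_3, slug_4, slug_5 only 3 to 5 are there at a start; the rules pass over those that are not, and their reading is None.
At some moment in a run one of slug_1, slug_2, slug_3, slug_4, slug_5 may be knocked a few centimetres aside while the robot is not near it.
It also fails if it takes over 210 s, if anything falls off the work surface, if the arm or the gripper's body presses on something with over 40 N, if the wrist force passes 120 N, or if a joint passes its speed limit or range.

## Working session

There is one attempt and no reset: what is moved stays moved. The work goes in short steps, Python scripts to look and compute and a tool call to move; the robot and the scene stay as the last step left them, time stands still between calls to the robot, and variables do not carry over. Pictures are saved under pics/ and viewed, at most 14 in all, crops included, and the job is handed in when it is done.

Besides the shell and the picture viewer there is one more tool, called after "Emit:" by a JSON object that holds its "api" and its "payload". jog_arm: Moves the arm, as the interface text tells. Shifts and turns lie within -1 to 1; 1 stands for 15 cm of shift or 120 degrees of turn. Its arguments: {"type":"object","properties":{"increments":{"type":"array"},"jaw":{"type":"number"},"force":{"type":"number"}},"required":["increments"]}

```bash
ls; mkdir -p pics; cat > h.py <<'E'
import numpy as np, cv2
from workcell import ctrl, grab_frame, get_calibration, job, silhouettes
def cal(n):
    c=get_calibration(n);K=np.array([[c['fx'],0,c['cx']],[0,c['fy'],c['cy']],[0,0,1]])
    R=cv2.Rodrigues(np.array(c['rvec'],float))[0];return K,R,np.array(c['tvec'],float).ravel()
def cloud(n,d):
    K,R,t=cal(n);v,u=np.mgrid[:480,:640]
    P=np.stack([(u-K[0,2])/K[0,0]*d,(v-K[1,2])/K[1,1]*d,d],-1)
    W=(P-t)@R;W[d==0]=np.nan;return W
def save(n,im): cv2.imwrite('pics/'+n+'.png',np.ascontiguousarray(im[...,::-1]))
def rot():
    w,x,y,z=ctrl.observe()['tool_rot']
    from scipy.spatial.transform import Rotation as Ro
    return Ro.from_quat([x,y,z,w])
def row(target,yaw=None):
    """row for going to world target, tool down, y axis at yaw (mod pi)"""
    from scipy.spatial.transform import Rotation as Ro
    s=ctrl.observe();r=rot();d=r.inv().apply(np.array(target)-s['tcp_pos'])/0.15
    rv=np.zeros(3)
    if yaw is not None:
        M=r.as_matrix();cur=np.arctan2(M[1,1],M[0,1]);dy=(yaw-cur+np.pi/2)%np.pi-np.pi/2;yw=cur+dy
        y=np.array([np.cos(yw),np.sin(yw),0]);z=np.array([0,0,-1.]);x=np.cross(y,z)
        rv=(r.inv()*Ro.from_matrix(np.stack([x,y,z],1))).as_rotvec()/np.radians(120)
    return np.round(np.r_[d,rv],3).tolist()
E
python3 - <<'E'
from h import *
s=ctrl.observe();print(s, ctrl.grip_depth); print(rot().as_matrix().round(3))
for n in('scene','top'):
    im,d=grab_frame(n);save(n+'0',im);np.save(n+'0.npy',d);W=cloud(n,d)
    K,R,t=cal(n);print(n,'campos',-R.T@t,K[0,0])
    for th in('plate_grip','jig','pad','tub_a','lid_a_knob','slug_1_center','beaker_center','bottle_center','jar_center'):
        for r in silhouettes(n,th):
            m=r['region'];p=W[m];print(th,round(r['confidence'],2),np.round(r['centre']),m.sum(),np.nanmedian(p,0).round(3),np.nanmax(p[:,2]).round(3))
E
```

```text
pics
{'time_s': 0.0, 'joint_positions': array([ 1.03070937e+00,  3.81203778e-01,  1.29826828e+00, -9.44008435e-06,
        1.46358829e+00, -2.15307064e-01]), 'dq': array([-0.00013828,  0.00012406,  0.00075974,  0.00034117,  0.00208634,
        0.00045638]), 'joint_efforts': array([-2.41340749e-04, -4.37913287e+01, -2.24552071e+01,  7.13310717e-02,
        3.52981710e-02, -7.71982968e-05]), 'tcp_pos': array([0.17536454, 0.52099571, 0.23813106]), 'tool_rot': array([-2.66267085e-04,  1.61676627e-01,  9.86843518e-01, -6.83853940e-04]), 'wrist_force': array([-0.01620416, -0.12395198,  0.77960238]), 'wrist_torque': array([-0.01283687,  0.07463642,  0.01290513]), 'gripper_force': 0.0, 'grip_width': 1.0015068199422115} 0.0187
[[-0.948  0.319 -0.001]
 [ 0.319  0.948 -0.001]
 [ 0.    -0.001 -1.   ]]
scene campos [ 1.13025914 -1.19385576  1.00801758] 612.565547973569
plate_grip 0.85 [263. 331.] 2504 [ 0.556 -0.35   0.058] 0.097
plate_grip 0.17 [343. 184.] 626 [0.444 0.315 0.077] 0.115
jig 0.65 [366. 218.] 775 [0.58  0.165 0.077] 0.116
jig 0.59 [268. 356.] 1967 [ 0.57  -0.365  0.008] 0.081
pad 0
[... 841 characters left out ...]
0] 451.2876256794554
plate_grip 0.77 [440. 236.] 1988 [ 0.543 -0.337  0.059] 0.101
jig 0.95 [425. 244.] 548 [ 0.527 -0.305  0.008] 0.081
pad 0.77 [386. 242.] 2703 [ 0.541 -0.183  0.004] 0.015
tub_a 0.88 [211. 336.] 1399 [0.265 0.354 0.007] 0.079
tub_a 0.68 [158. 282.] 1397 [0.425 0.517 0.01 ] 0.079
tub_a 0.64 [238. 284.] 110 [0.426 0.277 0.033] 0.065
tub_a 0.5 [232. 236.] 130 [0.564 0.287 0.032] 0.075
tub_a 0.46 [280. 245.] 58 [0.534 0.14  0.026] 0.079
lid_a_knob 0.97 [213. 276.] 1184 [0.439 0.325 0.078] 0.116
beaker_center 0.59 [306. 165.] 499 [0.779 0.05  0.04 ] 0.092
bottle_center 0.6 [497. 241.] 526 [ 0.525 -0.504  0.086] 0.136
jar_center 0.63 [359. 181.] 201 [ 0.725 -0.109  0.063] 0.073
```

View pics/scene0.png

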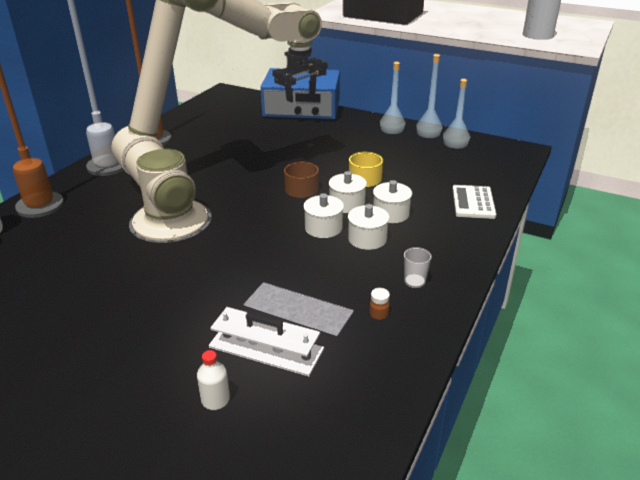

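View pics/top0.png

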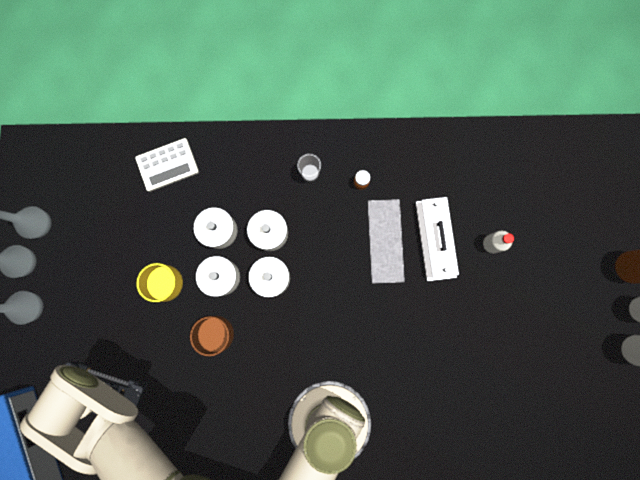

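The scene shows the jig with its plate on at (265,335), the pad at (298,308), four white tubs at about (322–394, 190–230), and yellow and brown decoys. In the top view the plate is at (438,238), the pad at (386,241) and the lids at (215,228), (267,230), (217,276) and (269,277).

```bash
cat >> h.py <<'E'
def rect(P):
    (c,s,a)=cv2.minAreaRect((P[:,:2]*1000).astype(np.float32)); 
    if s[0]<s[1]: s=s[::-1];a-=90
    return np.round(c,1),np.round(s,1),round((a+90)%180-90,2)
E
python3 - <<'E'
from h import *
d=np.load('top0.npy');W=cloud('top',d);im=cv2.imread('pics/top0.png').astype(int)
x,y,z=W[...,0],W[...,1],W[...,2]
reg=(y<-0.27)&(y>-0.42)&(x>.38)&(x<.7)
m=reg&(z>.05)&(z<.064);print('plate',rect(W[m]),np.median(z[m]))
m=reg&(z>.08)&(z<.11);print('high',rect(W[m]),m.sum(),np.median(W[m],0))
dark=im.sum(-1)<200
n=m&dark;print('handle',rect(W[n]),n.sum(),np.median(W[n],0))
g=(abs(im-im.mean(-1,keepdims=True)).max(-1)<20)&(im.sum(-1)>300)&(y<-.12)&(y>-.26)&(x>.38)&(x<.7)&(z<.02);print('pad',rect(W[g]),np.median(z[g]))
for u,v in((215,228),(267,230),(217,276),(269,277)):
    c=W[v-3:v+4,u+12:u+14].reshape(-1,3)
    q=np.hypot(*(np.mgrid[:480,:640]-np.array([v,u])[:,None,None]))<28
    k=q&(z>.1);l=q&(z>.068)&(z<.086);e=cv2.minEnclosingCircle((W[l][:,:2]*1000).astype(np.float32))
    print('lid',e,'knob',W[k].mean(0).round(4),k.sum())
d=np.load('scene0.npy');W=cloud('scene',d);x,y,z=W[...,0],W[...,1],W[...,2];im=cv2.imread('pics/scene0.png').astype(int)
reg=(y<-0.27)&(y>-0.44)&(x>.38)&(x<.7)
m=reg&(z>.075)&(z<.11)&(im.sum(-1)<200);print('sc handle',rect(W[m]),m.sum(),np.median(W[m],0))
m=reg&(z>.052)&(z<.064);print('sc plate',rect(W[m]))
E
```

```text
plate (array([ 546.3, -339.6]), array([236.4,  79. ]), 5.75) 0.05859488621996342
high (array([ 573.4, -336.5]), array([145.1,  13.3]), 4.95) 145 [ 0.54779957 -0.33803519  0.09266843]
handle (array([ 545.9, -338.4]), array([80.3, 10.1]), 5.51) 72 [ 0.54784019 -0.33874597  0.0930716 ]
pad (array([ 546.3, -186. ]), array([263.6, 103.1]), 1.13) 0.0041000416709198444
lid ((585.6509399414062, 336.46990966796875), 58.389888763427734) knob [0.5849 0.3355 0.1101] 58
lid ((575.0277099609375, 177.33511352539062), 58.170658111572266) knob [0.5743 0.177  0.1102] 60
lid ((438.9664001464844, 327.440185546875), 58.3631477355957) knob [0.4397 0.3261 0.1106] 57
lid ((434.62359619140625, 172.4686279296875), 57.97002410888672) knob [0.4344 0.1718 0.1105] 53
sc handle (array([ 548.6, -343.1]), array([86.4, 16.8]), 3.86) 238 [ 0.54916309 -0.34549643  0.09092779]
sc plate (array([ 545.2, -343.5]), array([239.2,  83.6]), 5.81)
```

Emit:
{"api": "jog_arm", "payload": {"increments": [[-0.677,-0.757,0,0,0,-0.155],[-0.677,-0.757,0,0,0,-0.155],[-0.677,-0.757,0,0,0,-0.155],[-0.677,-0.757,0,0,0,-0.155]], "jaw": 0.2, "force": 30}}

```text
time_s: 1.5
tcp_pos: [0.2361, 0.3801, 0.2391]
tool_rot: [0.0, 0.002, 1.0, 0.0]
wrist_force: [0.2, -0.8, 0.4]
grip_width: 0.602
gripper_force: 0.0
```

Emit:
{"api": "jog_arm", "payload": {"increments": [[-0.415,-0.96,0,0,0,0],[-0.415,-0.96,0,0,0,0],[-0.415,-0.96,0,0,0,0],[-0.415,-0.96,0,0,0,0]]}}

```text
time_s: 2.0
tcp_pos: [0.2985, 0.2368, 0.2389]
tool_rot: [0.0, 0.001, 1.0, 0.0]
wrist_force: [-0.9, 0.5, 0.6]
grip_width: 0.603
gripper_force: 0.0
```

Emit:
{"api": "jog_arm", "payload": {"increments": [[-0.415,-0.96,0,0,0,0],[-0.415,-0.96,0,0,0,0],[-0.415,-0.96,0,0,0,0],[-0.415,-0.96,0,0,0,0]]}}

```text
time_s: 2.5
tcp_pos: [0.3609, 0.0931, 0.2387]
tool_rot: [-0.0, 0.001, 1.0, 0.0]
wrist_force: [-0.3, 0.3, -0.4]
grip_width: 0.601
gripper_force: 0.0
```

Emit:
{"api": "jog_arm", "payload": {"increments": [[-0.415,-0.96,0,0,0,0],[-0.415,-0.96,0,0,0,0],[-0.415,-0.96,0,0,0,0],[-0.415,-0.96,0,0,0,0]]}}

```text
time_s: 3.0
tcp_pos: [0.4231, -0.0504, 0.2384]
tool_rot: [-0.0, 0.0, 1.0, 0.0]
wrist_force: [0.6, 0.6, 0.1]
grip_width: 0.601
gripper_force: 0.0
```

Emit:
{"api": "jog_arm", "payload": {"increments": [[-0.415,-0.96,0,0,0,0],[-0.415,-0.96,0,0,0,0],[-0.415,-0.96,0,0,0,0],[-0.415,-0.96,0,0,0,0]]}}

```text
time_s: 3.5
tcp_pos: [0.4853, -0.1937, 0.2382]
tool_rot: [-0.0, -0.0, 1.0, 0.0]
wrist_force: [0.5, 1.5, 0.5]
grip_width: 0.596
gripper_force: 0.0
```

Emit:
{"api": "jog_arm", "payload": {"increments": [[-0.415,-0.96,0,0,0,0],[-0.415,-0.96,0,0,0,0],[-0.415,-0.96,0,0,0,0],[-0.415,-0.96,0,0,0,0],[-0.415,-0.96,0,0,0,0]]}}

```text
time_s: 4.12
tcp_pos: [0.5471, -0.336, 0.239]
tool_rot: [-0.0, -0.001, 1.0, 0.0]
wrist_force: [-0.3, 0.4, -0.1]
grip_width: 0.598
gripper_force: 0.0
```

```bash
python3 - <<'E'
from h import *
import math
s=ctrl.observe();print(s['time_s'],s['tcp_pos'],s['joint_positions'].round(2),s['grip_width'])
print(row([.546,-.339,.11],math.radians(95.7)))
E
```

```text
4.125 [ 0.54705788 -0.33603803  0.23903749] [-0.74  0.55  1.01  0.    1.58 -2.31] 0.5979287257584102
[0.007, -0.02, 0.86, 0.0, -0.0, -0.047]
```

Emit:
{"api": "jog_arm", "payload": {"increments": [[0.007,-0.022,0.86,0,0,-0.047],[0.007,-0.022,0.86,0,0,-0.047],[0.007,-0.022,0.86,0,0,-0.047],[0.007,-0.022,0.86,0,0,-0.047]]}}

```text
time_s: 4.62
tcp_pos: [0.5465, -0.3418, 0.1124]
tool_rot: [0.001, -0.05, 0.999, -0.001]
wrist_force: [-0.1, 0.4, 0.4]
grip_width: 0.599
gripper_force: 0.0
```

Emit:
{"api": "jog_arm", "payload": {"increments": [[0,0,0.14,0,0,0],[0,0,0.285,0,0,0],[0,0,0.285,0,0,0]]}}

```text
time_s: 5.0
tcp_pos: [0.5462, -0.3421, 0.0687]
tool_rot: [0.001, -0.049, 0.999, -0.001]
wrist_force: [-0.2, 0.2, -0.3]
grip_width: 0.6
gripper_force: 0.0
```

Emit:
{"api": "jog_arm", "payload": {"increments": [[0,0,0,0,0,0],[0,0,0,0,0,0],[0,0,0,0,0,0],[0,0,0,0,0,0],[0,0,0,0,0,0],[0,0,0,0,0,0],[0,0,0,0,0,0]], "jaw": -1, "force": 30}}

```text
time_s: 5.88
tcp_pos: [0.5456, -0.3421, 0.0672]
tool_rot: [0.0, -0.049, 0.999, -0.0]
wrist_force: [-1.0, 0.8, 2.2]
grip_width: 0.133
gripper_force: 30.0
```

```bash
python3 - <<'E'
from h import *
s=ctrl.observe();print(s['time_s'],s['tcp_pos'],s['wrist_force'],s['wrist_torque'],rot().as_matrix().round(4))
im,d=grab_frame('scene');save('s1',cv2.resize(im[270:400,170:370],(800,520),interpolation=cv2.INTER_CUBIC))
E
```

```text
5.875 [ 0.54562852 -0.34210978  0.06720029] [-0.97260966  0.81069283  2.1557821 ] [0.21519152 0.10491276 0.01875824] [[-9.952e-01 -9.810e-02  1.000e-04]
 [-9.810e-02  9.952e-01 -1.000e-04]
 [-1.000e-04 -1.000e-04 -1.000e+00]]
```

View pics/s1.png

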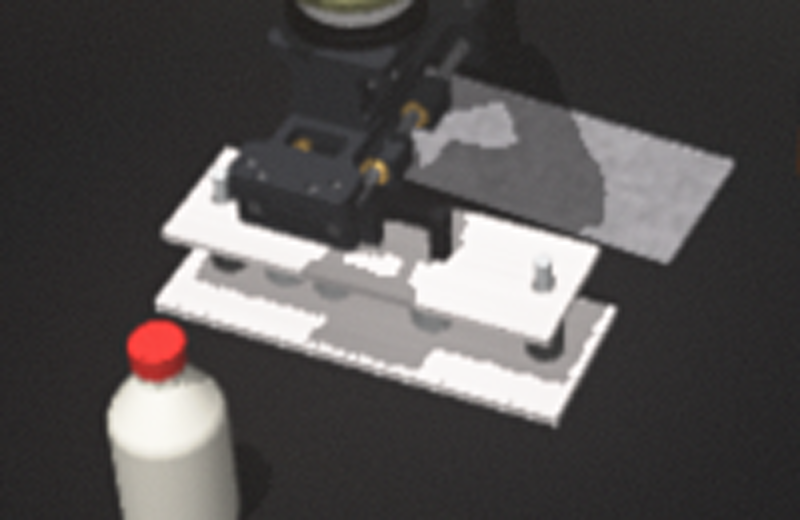

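The picture shows the fingers on the handle bar at about (430,230) and both pins still through the plate. I can make out slugs under it at (285,270), (330,285) and (430,315). Next I lift.

Emit:
{"api": "jog_arm", "payload": {"increments": [[0,0,-0.06,0,0,0],[0,0,-0.12,0,0,0],[0,0,-0.18,0,0,0],[0,0,-0.24,0,0,0],[0,0,-0.3,0,0,0],[0,0,-0.4,0,0,0],[0,0,-0.5,0,0,0],[0,0,-0.5,0,0,0]]}}

```text
time_s: 6.92
tcp_pos: [0.5461, -0.3425, 0.1437]
tool_rot: [0.001, -0.049, 0.999, -0.001]
wrist_force: [1.1, -1.1, -3.2]
grip_width: 0.126
gripper_force: 30.0
```

```bash
python3 - <<'E'
from h import *
import math
s=ctrl.observe();print(s['time_s'],s['tcp_pos'],s['wrist_force'],s['wrist_torque'],s['gripper_force'],s['grip_width'])
print(row([.5463,-.186,.12],math.radians(91.1)))
im,d=grab_frame('scene');W=cloud('scene',d);z=W[...,2];m=(W[...,1]<-.27)&(W[...,1]>-.42)&(z>.08)&(z<.125)&(im.min(-1)>150)
print(m.sum(),rect(W[m]));A=W[m];c=np.linalg.lstsq(np.c_[A[:,:2],np.ones(len(A))],A[:,2],rcond=None)[0];print('slope',c[:2],A[:,2].mean())
E
```

```text
6.925 [ 0.54605603 -0.34252476  0.14372761] [ 1.07724011 -1.14034697 -3.16704423] [0.04635837 0.00647148 0.00225308] 29.997978061437607 0.12578183479689914
[-0.104, 1.039, 0.156, -0.001, 0.001, 0.038]
0 (array([0., 0.]), array([0., 0.]), 0.0)
slope [0. 0.] nan<stdin>:6: RuntimeWarning: Mean of empty slice.
  ret = ret.dtype.type(ret / rcount)
```

Emit:
{"api": "jog_arm", "payload": {"increments": [[-0.1,0.2,0,0,0,0.038],[-0.1,0.5,0,0,0,0.038],[-0.1,0.8,0,0,0,0.038],[-0.1,1.0,0,0,0,0.038],[-0.1,1.0,0,0,0,0.038],[-0.1,1.0,0,0,0,0.038]]}}

```text
time_s: 7.72
tcp_pos: [0.5459, -0.1919, 0.1418]
tool_rot: [-0.0, -0.009, 1.0, -0.0]
wrist_force: [-0.3, 0.3, -2.6]
grip_width: 0.131
gripper_force: 30.0
```

```bash
python3 - <<'E'
from h import *
import math
s=ctrl.observe();print(s['time_s'],s['tcp_pos'])
print(row([.5463,-.187,.0192],math.radians(91.1)))
im,d=grab_frame('scene');W=cloud('scene',d);z=W[...,2];m=(W[...,1]<-.1)&(W[...,1]>-.26)&(z>.122)&(z<.142)&(im.min(-1)>60)
A=W[m];print(m.sum(),rect(A));c=np.linalg.lstsq(np.c_[A[:,:2],np.ones(len(A))],A[:,2],rcond=None)[0];print('slope',c[:2],A[:,2].mean())
save('s2',im)
im,d=grab_frame('top');save('t2',im)
E
```

```text
7.725 [ 0.54587237 -0.19191823  0.1417699 ]
[-0.004, 0.033, 0.817, -0.0, -0.0, -0.0]
1684 (array([ 113. , -159.9]), array([1114.5,  102.3]), -4.58)
slope [-0.00174956  0.00855059] 0.13197956179410672
```

View pics/s2.png

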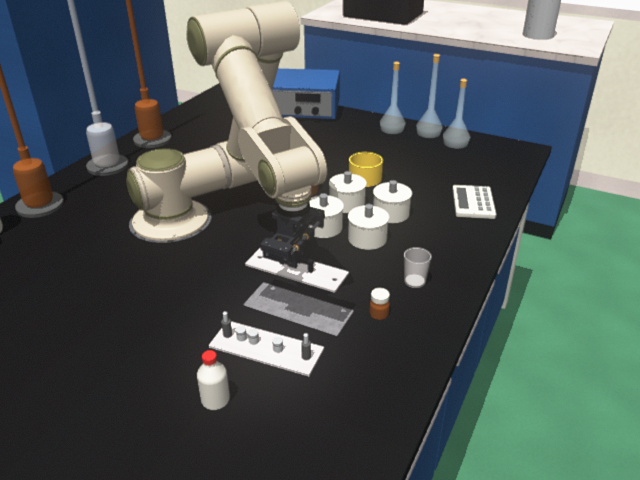

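The plate is level above the pad. Three slugs stand on the jig at (240,333), (253,337) and (277,345).

Emit:
{"api": "jog_arm", "payload": {"increments": [[0,0.033,0.25,0,0,0],[0,0.033,0.5,0,0,0],[0,0.033,0.7,0,0,0],[0,0.033,0.76,0,0,0],[0,0.033,0.79,0,0,0],[0,0.033,0.81,0,0,0],[0,0.033,0.82,0,0,0],[0,0.033,0.825,0,0,0],[0,0.033,0.825,0,0,0]]}}

```text
time_s: 8.95
tcp_pos: [0.546, -0.1866, 0.0191]
tool_rot: [0.001, -0.009, 1.0, -0.0]
wrist_force: [-1.7, 0.4, 5.2]
grip_width: 0.129
gripper_force: 30.0
```

Emit:
{"api": "jog_arm", "payload": {"increments": [[0,0,0,0,0,0],[0,0,0,0,0,0],[0,0,0,0,0,0],[0,0,-0.2,0,0,0],[0,0,-0.6,0,0,0],[0,0,-1,0,0,0],[0,0,-1,0,0,0]], "jaw": 0.2}}

```text
time_s: 9.82
tcp_pos: [0.5473, -0.1872, 0.1727]
tool_rot: [0.004, -0.009, 1.0, -0.002]
wrist_force: [0.1, -0.8, -1.4]
grip_width: 0.599
gripper_force: 0.0
```

Emit:
{"api": "jog_arm", "payload": {"increments": [[0.249,0.8,0,0,0,0.009],[0.249,0.8,0,0,0,0.009],[0.249,0.8,0,0,0,0.009]]}}

```text
time_s: 10.2
tcp_pos: [0.5044, -0.0639, 0.1674]
tool_rot: [-0.001, -0.002, 1.0, 0.001]
wrist_force: [0.4, -0.6, 0.3]
grip_width: 0.597
gripper_force: 0.0
```

Emit:
{"api": "jog_arm", "payload": {"increments": [[0.249,0.8,0,0,0,0],[0.249,0.8,0,0,0,0],[0.249,0.8,0,0,0,0]]}}

```text
time_s: 10.58
tcp_pos: [0.4676, 0.0552, 0.1676]
tool_rot: [-0.001, -0.002, 1.0, 0.0]
wrist_force: [0.0, -1.4, 0.0]
grip_width: 0.604
gripper_force: 0.0
```

Emit:
{"api": "jog_arm", "payload": {"increments": [[0.249,0.8,0,0,0,0],[0.249,0.8,0,0,0,0],[0.249,0.8,0,0,0,0],[0.249,0.8,0,0,0,0]]}}

```text
time_s: 11.08
tcp_pos: [0.4323, 0.1719, 0.1678]
tool_rot: [-0.0, 0.0, 1.0, -0.0]
wrist_force: [0.6, -1.2, 0.8]
grip_width: 0.597
gripper_force: 0.0
```

```bash
python3 - <<'E'
from h import *
import math
s=ctrl.observe();print(s['time_s'],s['tcp_pos'],s['joint_positions'].round(2))
print(row([.4344,.1722,.0813],math.pi/2))
im,d=grab_frame('top');save('t3',im);W=cloud('top',d);x,y,z=W[...,0],W[...,1],W[...,2]
for nm,y0,y1,z0,z1 in(('plate',-.26,-.12,.006,.02),('high',-.26,-.12,.03,.06),('pins',-.42,-.29,.07,.09),('slugs',-.42,-.29,.03,.045)):
    m=(y>y0)&(y<y1)&(x>.4)&(x<.7)&(z>z0)&(z<z1);print(nm,m.sum(),rect(W[m]) if m.sum() else 0)
for n in('slug_1_center','pad'):
    for r in silhouettes('top',n):
        print(n,r['confidence'],r['centre'],np.nanmedian(W[r['region']],0))
im,d=grab_frame('scene');W=cloud('scene',d)
for n in('slug_1_center',):
    for r in silhouettes('scene',n):
        print(n,r['confidence'],r['centre'],np.nanmedian(W[r['region']],0))
save('s3',im)
E
```

```text
11.075 [0.43231482 0.1718688  0.1678135 ] [ 0.12  0.31  1.64 -0.    1.2  -1.45]
[-0.014, 0.003, 0.577, -0.0, -0.0, -0.0]
plate 1827 (array([ 548.6, -190.7]), array([297.3, 136.5]), 0.38)
high 130 (array([ 546.8, -184.3]), array([89.4, 12.6]), 1.16)
pins 22 (array([ 546.7, -339.8]), array([208.6,   9.7]), 5.79)
slugs 176 (array([ 543.3, -339. ]), array([215.6,  26. ]), 3.72)
pad 0.75 [375.9, 248.9] [ 0.52180787 -0.17561769  0.004332  ]
slug_1_center 0.56 [415.5, 267.5] [0.76903337 0.0275941  0.05735514]
slug_1_center 0.46 [242.5, 332.3] [ 0.48561677 -0.35242955  0.03142268]
```

Emit:
{"api": "jog_arm", "payload": {"increments": [[-0.014,0.003,0.4,0,0,0],[-0.014,0.003,0.577,0,0,0],[-0.014,0.003,0.577,0,0,0],[-0.014,0.003,0.577,0,0,0]]}}

```text
time_s: 11.82
tcp_pos: [0.4342, 0.1731, 0.0827]
tool_rot: [0.001, 0.0, 1.0, 0.0]
wrist_force: [0.4, 0.7, -0.0]
grip_width: 0.599
gripper_force: 0.0
```

Emit:
{"api": "jog_arm", "payload": {"increments": [[0,0,0,0,0,0],[0,0,0,0,0,0],[0,0,0,0,0,0],[0,0,0,0,0,0],[0,0,-0.1,0,0,0],[0,0,-0.25,0,0,0],[0,0,-0.6,0,0,0],[0,0,-0.6,0,0,0]], "jaw": -1, "force": 25}}

```text
time_s: 12.82
tcp_pos: [0.4349, 0.1736, 0.1745]
tool_rot: [0.003, -0.0, 1.0, 0.0]
wrist_force: [-0.1, 0.5, -1.2]
grip_width: 0.263
gripper_force: 25.0
```

Emit:
{"api": "jog_arm", "payload": {"increments": [[-0.3,-0.8,0,0,0,0],[-0.3,-0.8,0,0,0,0],[-0.3,-0.8,0,0,0,0],[-0.3,-0.8,0,0,0,0]]}}

```text
time_s: 13.32
tcp_pos: [0.4779, 0.0535, 0.1707]
tool_rot: [-0.001, 0.0, 1.0, 0.0]
wrist_force: [-1.0, 0.4, -1.5]
grip_width: 0.261
gripper_force: 25.0
```

Emit:
{"api": "jog_arm", "payload": {"increments": [[-0.3,-0.8,0,0,0,0],[-0.3,-0.8,0,0,0,0],[-0.3,-0.8,0,0,0,0],[-0.3,-0.8,0,0,0,0]]}}

```text
time_s: 13.82
tcp_pos: [0.523, -0.0652, 0.1712]
tool_rot: [-0.001, -0.0, 1.0, 0.0]
wrist_force: [-0.1, -0.4, -0.3]
grip_width: 0.261
gripper_force: 25.0
```

```bash
cat > look.py <<'E'
from h import *
import sys
nm=sys.argv[1]
s=ctrl.observe();print(s['time_s'],s['tcp_pos'],s['wrist_force'].round(1),s['grip_width'])
im,d=grab_frame('top');W=cloud('top',d);save('t_'+nm,cv2.resize(im[190:340,130:330],(800,600),interpolation=cv2.INTER_CUBIC));np.save('t_%s.npy'%nm,d)
for n in('keeper_center','clip_bar_center','square_plate_center','collar_center'):
    for r in silhouettes('top',n)[:3]: print(n,round(r['confidence'],2),r['centre'],np.nanmedian(W[r['region']],0).round(3))
E
python3 look.py b
```

```text
13.825 [ 0.52297733 -0.0651988   0.17117838] [-0.1 -0.4 -0.3] 0.2607520041298494
keeper_center 0.37 [267.0, 283.2] [0.425 0.178 0.034]
clip_bar_center 0.21 [213.5, 272.7] [0.439 0.325 0.077]
```

View pics/t_b.png

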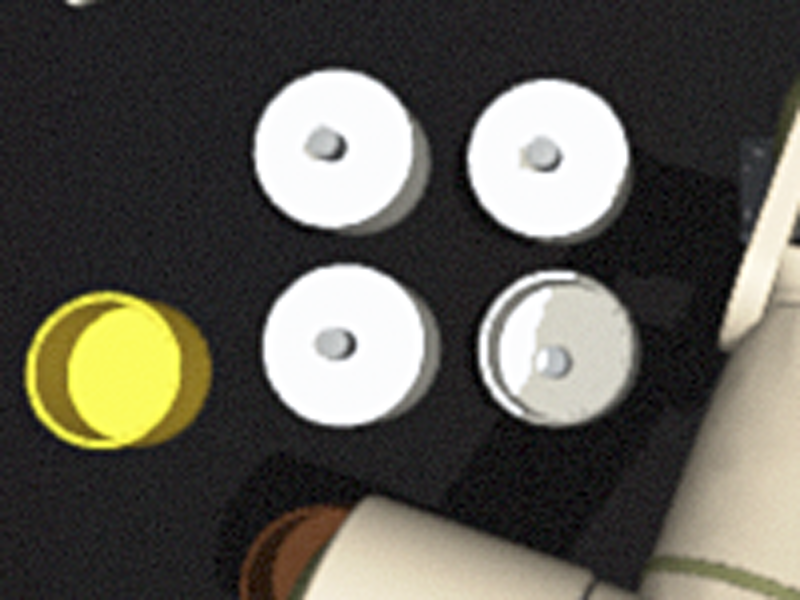

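Tub b, in front at (553,350) in the crop, is open and holds an upright slug at (553,362). I'll set its lid on the bench and measure the tub rim.

Emit:
{"api": "jog_arm", "payload": {"increments": [[0,0.16,0.3,0,0,0],[0,0.16,0.7,0,0,0],[0,0.16,0.9,0,0,0],[0,0.16,0.9,0,0,0]]}}

```text
time_s: 14.58
tcp_pos: [0.5225, -0.0419, 0.0353]
tool_rot: [-0.002, -0.0, 1.0, 0.001]
wrist_force: [1.2, 0.6, -0.8]
grip_width: 0.261
gripper_force: 25.0
```

Emit:
{"api": "jog_arm", "payload": {"increments": [[0,0,0.06,0,0,0],[0,0,0.1,0,0,0],[0,0,0.12,0,0,0],[0,0,0.125,0,0,0],[0,0,0.125,0,0,0]]}}

```text
time_s: 15.2
tcp_pos: [0.5236, -0.0428, 0.0181]
tool_rot: [0.0, 0.0, 1.0, -0.0]
wrist_force: [-0.0, 0.3, -0.7]
grip_width: 0.265
gripper_force: 25.0
```

```bash
python3 - <<'E'
from h import *
from scipy.optimize import least_squares
s=ctrl.observe();print(s['time_s'],s['tcp_pos'],s['wrist_force'])
W=cloud('top',np.load('t_b.npy'));x,y,z=W[...,0],W[...,1],W[...,2]
m=(abs(x-.434)<.075)&(abs(y-.172)<.075)&(z>.066)&(z<.08);P=W[m]
f=least_squares(lambda c:np.hypot(P[:,0]-c[0],P[:,1]-c[1])-.054,[.434,.172],loss='soft_l1',f_scale=.002);print('tub',f.x,m.sum(),P[:,:2].min(0),P[:,:2].max(0))
m=(abs(x-.434)<.04)&(abs(y-.172)<.04)&(z>.028)&(z<.04);print('keeper',W[m].mean(0),m.sum(),W[m].min(0),W[m].max(0))
E
```

```text
15.2 [ 0.52361527 -0.0427574   0.0181334 ] [-0.00702166  0.2517244  -0.68938075]
tub [0.43482901 0.17208   ] 166 [0.37931778 0.11656005] [0.48848391 0.22602936]
keeper [0.42671637 0.18045222 0.03339566] 50 [0.40123707 0.16853165 0.02845829] [0.47311949 0.21159484 0.03982299]
```

Emit:
{"api": "jog_arm", "payload": {"increments": [[0,0,0.006,0,0,0],[0,0,0.01,0,0,0],[0,0,0.01,0,0,0]]}}

```text
time_s: 15.58
tcp_pos: [0.5236, -0.0427, 0.017]
tool_rot: [0.0, 0.0, 1.0, -0.0]
wrist_force: [-1.2, 0.7, 5.6]
grip_width: 0.26
gripper_force: 25.0
```

Emit:
{"api": "jog_arm", "payload": {"increments": [[0,0,0,0,0,0],[0,0,0,0,0,0],[0,0,0,0,0,0],[0,0,-0.2,0,0,0],[0,0,-0.6,0,0,0],[0,0,-1,0,0,0],[0,0,-1,0,0,0]], "jaw": 0.2}}

```text
time_s: 16.45
tcp_pos: [0.5251, -0.0431, 0.1705]
tool_rot: [0.004, -0.0, 1.0, -0.001]
wrist_force: [0.3, 1.1, -0.5]
grip_width: 0.6
gripper_force: 0.0
```

```bash
cat > slugs.py <<'E'
from h import *
import sys
s=ctrl.observe();print(s['time_s'],s['tcp_pos'])
for n in('top','scene'):
    im,d=grab_frame(n);W=cloud(n,d);x,y,z=W[...,0],W[...,1],W[...,2]
    save(n[0]+'_sl'+sys.argv[1],cv2.resize(im[180:300,340:500] if n=='top' else im[290:410,190:350],(800,600)))
    m=((y>-.44)&(y<-.26)&(x>.38)&(x<.72)&(z>.033)&(z<.043)).astype(np.uint8)
    k,l,st,c=cv2.connectedComponentsWithStats(m)
    for i in range(1,k):
        if st[i,4]>8:print(n,'blob',st[i,4],c[i].round(),W[l==i].mean(0).round(4),np.ptp(W[l==i],0).round(3))
    for r in silhouettes(n,'slug_1_center'): print(n,'net',round(r['confidence'],2),r['centre'],np.nanmedian(W[r['region']],0).round(3),r['region'].sum())
E
python3 slugs.py 1
```

```text
16.45 [ 0.52514111 -0.04311208  0.17050601]
top blob 43 [436. 228.] [ 0.5759 -0.3366  0.0377] [0.022 0.024 0.008]
top blob 45 [438. 249.] [ 0.5134 -0.3396  0.0378] [0.022 0.019 0.01 ]
top blob 47 [440. 259.] [ 0.482  -0.3433  0.0379] [0.022 0.021 0.009]
top net 0.41 [439.7, 259.3] [ 0.482 -0.341  0.036] 70
top net 0.32 [344.7, 255.7] [ 0.502 -0.049  0.013] 303
scene blob 28 [226. 328.] [ 0.451  -0.3594  0.0375] [0.017 0.016 0.009]
scene blob 69 [240. 330.] [ 0.4839 -0.3489  0.0376] [0.026 0.025 0.009]
scene blob 74 [252. 333.] [ 0.5144 -0.3453  0.0372] [0.024 0.027 0.009]
scene blob 69 [277. 341.] [ 0.577  -0.3426  0.0374] [0.023 0.026 0.01 ]
scene blob 34 [305. 350.] [ 0.6492 -0.34    0.0374] [0.018 0.015 0.009]
```

View pics/t_sl1.png

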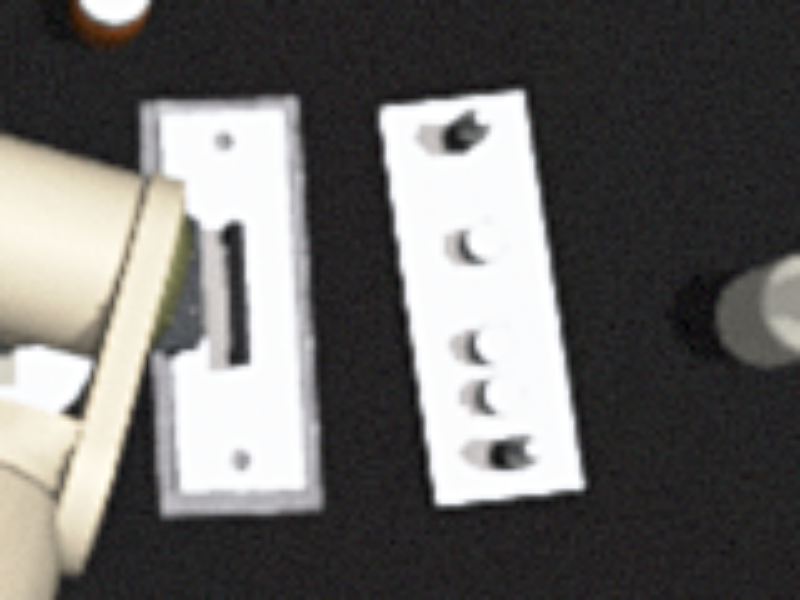

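Top crop: the plate lies flat on the pad, and three slugs stand on the jig at (480,243), (490,347) and (497,397), clear of the posts. Next I fetch the first one.

Emit:
{"api": "jog_arm", "payload": {"increments": [[-0.173,-0.99,0,0,0,0],[-0.173,-0.99,0,0,0,0],[-0.173,-0.99,0,0,0,0],[-0.173,-0.99,0,0,0,0]]}}

```text
time_s: 17.15
tcp_pos: [0.5491, -0.1921, 0.165]
tool_rot: [-0.001, 0.001, 1.0, 0.001]
wrist_force: [0.4, 0.0, 1.6]
grip_width: 0.597
gripper_force: 0.0
```

Emit:
{"api": "jog_arm", "payload": {"increments": [[-0.173,-0.99,0.1,0,0,0],[-0.173,-0.99,0.2,0,0,0],[-0.173,-0.99,0.3,0,0,0],[-0.173,-0.99,0.3,0,0,0],[-0.173,-0.99,0.3,0,0,0]]}}

```text
time_s: 17.77
tcp_pos: [0.5757, -0.3376, 0.122]
tool_rot: [-0.0, -0.001, 1.0, 0.0]
wrist_force: [1.0, -0.2, -0.4]
grip_width: 0.6
gripper_force: 0.0
```

```bash
python3 - <<'E'
from h import *
s=ctrl.observe();print(s['time_s'],s['tcp_pos'],s['joint_positions'].round(2))
print(row([.5768,-.3405,.017],np.pi/2))
E
python3 slugs.py 2 | grep -v net
```

```text
17.775 [ 0.57574755 -0.3376411   0.12199487] [-0.71  0.68  1.11  0.    1.35 -2.28]
[-0.007, -0.019, 0.7, 0.0, -0.0, 0.001]
17.775 [ 0.57574755 -0.3376411   0.12199487]
scene blob 32 [226. 328.] [ 0.4508 -0.3587  0.0376] [0.023 0.015 0.01 ]
scene blob 69 [241. 330.] [ 0.4846 -0.3488  0.0375] [0.026 0.024 0.009]
scene blob 71 [253. 333.] [ 0.5146 -0.3452  0.0377] [0.026 0.028 0.009]
scene blob 75 [277. 341.] [ 0.5778 -0.3427  0.0373] [0.024 0.027 0.009]
scene blob 25 [306. 350.] [ 0.6496 -0.3395  0.0376] [0.019 0.015 0.008]
```

Emit:
{"api": "jog_arm", "payload": {"increments": [[-0.007,-0.019,0.3,0,0,0],[-0.007,-0.019,0.6,0,0,0],[-0.007,-0.019,0.7,0,0,0],[-0.007,-0.019,0.7,0,0,0]]}}

```text
time_s: 18.48
tcp_pos: [0.5766, -0.3424, 0.0168]
tool_rot: [-0.0, -0.0, 1.0, 0.0]
wrist_force: [0.0, 0.2, 0.7]
grip_width: 0.598
gripper_force: 0.0
```

Emit:
{"api": "jog_arm", "payload": {"increments": [[0,0,0,0,0,0],[0,0,0,0,0,0],[0,0,0,0,0,0],[0,0,0,0,0,0],[0,0,-0.15,0,0,0],[0,0,-0.5,0,0,0],[0,0,-0.8,0,0,0],[0,0,-0.8,0,0,0]], "jaw": -1, "force": 25}}

```text
time_s: 19.48
tcp_pos: [0.5775, -0.3435, 0.1402]
tool_rot: [0.003, 0.0, 1.0, -0.002]
wrist_force: [0.2, 1.0, -1.0]
grip_width: 0.263
gripper_force: 25.0
```

Emit:
{"api": "jog_arm", "payload": {"increments": [[0.2,0.848,0,0,0,0],[0.2,0.848,0,0,0,0],[0.2,0.848,0,0,0,0]]}}

```text
time_s: 19.85
tcp_pos: [0.545, -0.2116, 0.1353]
tool_rot: [-0.002, -0.002, 1.0, 0.001]
wrist_force: [0.0, -0.6, -0.9]
grip_width: 0.261
gripper_force: 25.0
```

Emit:
{"api": "jog_arm", "payload": {"increments": [[0.2,0.848,0,0,0,0],[0.2,0.848,0,0,0,0],[0.2,0.848,0,0,0,0]]}}

```text
time_s: 20.23
tcp_pos: [0.5154, -0.0856, 0.1357]
tool_rot: [-0.001, -0.001, 1.0, 0.001]
wrist_force: [0.4, -0.3, -0.6]
grip_width: 0.26
gripper_force: 25.0
```

Emit:
{"api": "jog_arm", "payload": {"increments": [[0.2,0.848,0,0,0,0],[0.2,0.848,0,0,0,0],[0.2,0.848,0,0,0,0]]}}

```text
time_s: 20.6
tcp_pos: [0.4859, 0.0409, 0.1359]
tool_rot: [-0.001, -0.001, 1.0, 0.0]
wrist_force: [0.7, -0.4, -1.4]
grip_width: 0.269
gripper_force: 25.0
```

Emit:
{"api": "jog_arm", "payload": {"increments": [[0.2,0.848,0,0,0,0],[0.2,0.848,0,0,0,0],[0.2,0.848,0,0,0,0],[0.2,0.848,0,0,0,0],[0.2,0.848,0,0,0,0]]}}

```text
time_s: 21.22
tcp_pos: [0.4575, 0.1647, 0.1362]
tool_rot: [0.0, 0.001, 1.0, -0.0]
wrist_force: [0.3, 0.2, -2.0]
grip_width: 0.263
gripper_force: 25.0
```

```bash
python3 - <<'E'
from h import *
s=ctrl.observe();print(s['time_s'],s['tcp_pos'],s['joint_positions'].round(2),s['grip_width'],s['gripper_force'])
print(row([.4568,.1681,.02],np.pi/2))
E
```

```text
21.225 [0.45745742 0.16466262 0.13622903] [ 0.1   0.38  1.63 -0.    1.13 -1.47] 0.26330327683184557 24.999937070533633
[0.004, 0.023, 0.775, -0.0, 0.0, -0.001]
```

Emit:
{"api": "jog_arm", "payload": {"increments": [[0.004,0.023,0.15,0,0,0],[0.004,0.023,0.3,0,0,0],[0.004,0.023,0.45,0,0,0],[0.004,0.023,0.6,0,0,0],[0.004,0.023,0.7,0,0,0],[0.004,0.023,0.79,0,0,0],[0.004,0.023,0.79,0,0,0]]}}

```text
time_s: 22.1
tcp_pos: [0.4559, 0.169, 0.0173]
tool_rot: [-0.001, 0.001, 1.0, -0.0]
wrist_force: [0.1, -0.5, -0.7]
grip_width: 0.265
gripper_force: 25.0
```

Emit:
{"api": "jog_arm", "payload": {"increments": [[0,0,0,0,0,0],[0,0,0,0,0,0],[0,0,0,0,0,0],[0,0,-0.3,0,0,0],[0,0,-0.6,0,0,0],[0,0,-0.9,0,0,0],[0,0,-0.9,0,0,0]], "jaw": -0.3}}

```text
time_s: 22.98
tcp_pos: [0.4571, 0.17, 0.1559]
tool_rot: [0.003, -0.0, 1.0, 0.0]
wrist_force: [0.1, 0.8, -0.2]
grip_width: 0.352
gripper_force: 0.0
```

Emit:
{"api": "jog_arm", "payload": {"increments": [[-0.13,-0.9,0,0,0,0],[-0.13,-0.9,0,0,0,0],[-0.13,-0.9,0,0,0,0],[-0.13,-0.9,0,0,0,0]], "jaw": 0.2}}

```text
time_s: 23.48
tcp_pos: [0.475, 0.0346, 0.1522]
tool_rot: [-0.001, 0.001, 1.0, 0.0]
wrist_force: [0.1, -0.1, -0.0]
grip_width: 0.598
gripper_force: 0.0
```

Emit:
{"api": "jog_arm", "payload": {"increments": [[-0.13,-0.9,0,0,0,0],[-0.13,-0.9,0,0,0,0],[-0.13,-0.9,0,0,0,0],[-0.13,-0.9,0,0,0,0]]}}

```text
time_s: 23.98
tcp_pos: [0.4947, -0.0991, 0.1525]
tool_rot: [-0.0, -0.0, 1.0, 0.0]
wrist_force: [-0.8, -0.2, -0.8]
grip_width: 0.6
gripper_force: 0.0
```

```bash
python3 slugs.py 3; python3 look.py c; python3 - <<'E'
from h import *
print(row([.514,-.344,.12],np.pi/2))
W=cloud('top',np.load('t_c.npy'));x,y,z=W[...,0],W[...,1],W[...,2]
m=((abs(x-.434)<.05)&(abs(y-.172)<.05)&(z>.028)&(z<.04)).astype(np.uint8)
k,l,st,c=cv2.connectedComponentsWithStats(m)
for i in range(1,k):
    if st[i,4]>10:print('tub',st[i,4],W[l==i].mean(0).round(4))
E
```

```text
23.975 [ 0.49471673 -0.09912812  0.15250401]
top blob 47 [438. 249.] [ 0.5132 -0.3394  0.0374] [0.022 0.021 0.008]
top blob 45 [440. 259.] [ 0.4824 -0.3431  0.0382] [0.022 0.023 0.009]
scene blob 25 [226. 328.] [ 0.4522 -0.3597  0.0385] [0.016 0.015 0.008]
scene blob 66 [240. 330.] [ 0.4831 -0.3489  0.0375] [0.025 0.028 0.009]
scene blob 70 [252. 333.] [ 0.5144 -0.3455  0.0377] [0.025 0.027 0.01 ]
scene blob 32 [305. 350.] [ 0.6489 -0.3395  0.0382] [0.019 0.016 0.01 ]
scene net 0.59 [244.1, 335.0] [ 0.486 -0.353  0.032] 139
24.175 [ 0.49473835 -0.09857837  0.15295994] [ 0.8  0.4 -0.2] 0.5978132629291687
keeper_center 0.45 [266.2, 283.3] [0.425 0.178 0.035]
[-0.127, -1.628, 0.22, 0.0, 0.0, 0.0]
tub 49 [0.4563 0.1703 0.0335]
tub 48 [0.4261 0.1797 0.0341]
```

View pics/t_c.png

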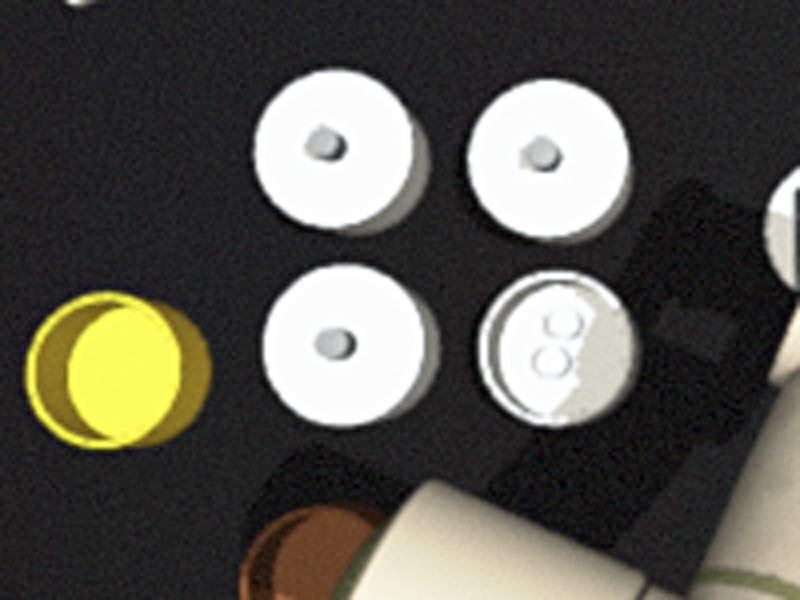

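The tub now shows two upright slugs, at (565,322) and (552,362) in the crop. Now slug 2.

Emit:
{"api": "jog_arm", "payload": {"increments": [[-0.06,-0.81,0,0,0,0],[-0.06,-0.81,0,0,0,0],[-0.06,-0.81,0,0,0,0]]}}

```text
time_s: 24.8
tcp_pos: [0.5039, -0.2251, 0.1526]
tool_rot: [0.0, 0.002, 1.0, -0.0]
wrist_force: [-0.8, 0.5, -0.5]
grip_width: 0.602
gripper_force: 0.0
```

Emit:
{"api": "jog_arm", "payload": {"increments": [[-0.06,-0.81,0.1,0,0,0],[-0.06,-0.81,0.2,0,0,0],[-0.06,-0.81,0.22,0,0,0],[-0.06,-0.81,0.22,0,0,0],[-0.06,-0.81,0.22,0,0,0]]}}

```text
time_s: 25.42
tcp_pos: [0.5132, -0.3418, 0.1207]
tool_rot: [0.0, -0.001, 1.0, -0.0]
wrist_force: [-0.2, 0.2, 0.2]
grip_width: 0.603
gripper_force: 0.0
```

```bash
python3 - <<'E'
from h import *
s=ctrl.observe();print(s['time_s'],s['tcp_pos'],s['joint_positions'].round(2))
print(row([.5137,-.343,.017],np.pi/2))
E
python3 slugs.py 4 | grep scene
```

```text
25.425 [ 0.51323554 -0.34178948  0.12073328] [-0.78  0.6   1.28  0.    1.26 -2.35]
[-0.003, -0.008, 0.692, -0.0, 0.0, 0.001]
scene blob 33 [227. 328.] [ 0.4526 -0.359   0.0375] [0.018 0.016 0.009]
scene blob 71 [240. 330.] [ 0.4839 -0.349   0.0373] [0.024 0.026 0.009]
scene blob 68 [252. 333.] [ 0.5139 -0.345   0.0376] [0.024 0.026 0.009]
scene blob 33 [306. 350.] [ 0.6498 -0.3396  0.0373] [0.018 0.016 0.009]
scene net 0.45 [241.7, 333.6] [ 0.486 -0.355  0.031] 130
```

Emit:
{"api": "jog_arm", "payload": {"increments": [[-0.003,-0.008,0.3,0,0,0],[-0.003,-0.008,0.6,0,0,0],[-0.003,-0.008,0.692,0,0,0],[-0.003,-0.008,0.692,0,0,0]]}}

```text
time_s: 26.12
tcp_pos: [0.5134, -0.3445, 0.0164]
tool_rot: [-0.0, 0.0, 1.0, 0.0]
wrist_force: [0.6, 0.4, 0.2]
grip_width: 0.597
gripper_force: 0.0
```

Emit:
{"api": "jog_arm", "payload": {"increments": [[0,0,0,0,0,0],[0,0,0,0,0,0],[0,0,0,0,0,0],[0,0,0,0,0,0],[0,0,-0.15,0,0,0],[0,0,-0.5,0,0,0],[0,0,-0.8,0,0,0],[0,0,-0.8,0,0,0]], "jaw": -1, "force": 25}}

```text
time_s: 27.12
tcp_pos: [0.5142, -0.3455, 0.1395]
tool_rot: [0.002, 0.0, 1.0, -0.002]
wrist_force: [-0.7, -0.3, -1.5]
grip_width: 0.259
gripper_force: 25.0
```

Emit:
{"api": "jog_arm", "payload": {"increments": [[0.15,0.82,0,0,0,0],[0.15,0.82,0,0,0,0],[0.15,0.82,0,0,0,0]]}}

```text
time_s: 27.5
tcp_pos: [0.4894, -0.2176, 0.1351]
tool_rot: [-0.002, -0.002, 1.0, 0.001]
wrist_force: [-0.1, -0.8, -1.1]
grip_width: 0.271
gripper_force: 25.0
```

Emit:
{"api": "jog_arm", "payload": {"increments": [[0.15,0.82,0,0,0,0],[0.15,0.82,0,0,0,0],[0.15,0.82,0,0,0,0]]}}

```text
time_s: 27.88
tcp_pos: [0.4672, -0.0958, 0.1354]
tool_rot: [-0.001, -0.002, 1.0, 0.001]
wrist_force: [-0.1, -0.4, -1.4]
grip_width: 0.263
gripper_force: 25.0
```

Emit:
{"api": "jog_arm", "payload": {"increments": [[0.15,0.82,0,0,0,0],[0.15,0.82,0,0,0,0],[0.15,0.82,0,0,0,0]]}}

```text
time_s: 28.25
tcp_pos: [0.4453, 0.0265, 0.1356]
tool_rot: [-0.001, -0.002, 1.0, 0.0]
wrist_force: [0.6, -0.5, -0.0]
grip_width: 0.267
gripper_force: 25.0
```

Emit:
{"api": "jog_arm", "payload": {"increments": [[0.15,0.82,0,0,0,-0.54],[0.15,0.82,0,0,0,-0.54],[0.15,0.82,0,0,0,-0.54],[0.15,0.82,0,0,0,-0.54],[0.15,0.82,0,0,0,-0.54],[0.15,0.82,0,0,0,-0.54],[0.15,0.82,0,0,0,-0.54],[0.15,0.82,0,0,0,-0.54]]}}

```text
time_s: 29.25
tcp_pos: [0.424, 0.1467, 0.1359]
tool_rot: [-0.0, -0.534, 0.846, -0.0]
wrist_force: [-0.1, -0.7, -0.2]
grip_width: 0.269
gripper_force: 25.0
```

```bash
python3 - <<'E'
from h import *
s=ctrl.observe();print(s['time_s'],s['tcp_pos'],s['joint_positions'].round(2),s['grip_width'],s['gripper_force'])
print(row([.424,.148,.018],np.radians(155)))
E
```

```text
29.25 [0.42401198 0.14671503 0.13587304] [ 0.07  0.32  1.73 -0.    1.09 -2.63] 0.2686163422396467 24.999964954331517
[-0.008, 0.004, 0.786, 0.0, -0.0, -0.004]
```

Emit:
{"api": "jog_arm", "payload": {"increments": [[-0.008,0.004,0.15,0,0,0],[-0.008,0.004,0.3,0,0,0],[-0.008,0.004,0.45,0,0,0],[-0.008,0.004,0.6,0,0,0],[-0.008,0.004,0.7,0,0,0],[-0.008,0.004,0.786,0,0,0],[-0.008,0.004,0.786,0,0,0]]}}

```text
time_s: 30.12
tcp_pos: [0.4232, 0.1487, 0.0176]
tool_rot: [-0.001, -0.535, 0.845, 0.0]
wrist_force: [0.6, 0.2, -1.2]
grip_width: 0.264
gripper_force: 25.0
```

Emit:
{"api": "jog_arm", "payload": {"increments": [[0,0,0,0,0,0],[0,0,0,0,0,0],[0,0,0,0,0,0],[0,0,-0.3,0,0,0],[0,0,-0.6,0,0,0],[0,0,-0.9,0,0,0],[0,0,-0.9,0,0,0]], "jaw": -0.32}}

```text
time_s: 31.0
tcp_pos: [0.4245, 0.149, 0.156]
tool_rot: [0.003, -0.536, 0.844, -0.002]
wrist_force: [-0.1, 0.7, -0.9]
grip_width: 0.34
gripper_force: 0.0
```

Emit:
{"api": "jog_arm", "payload": {"increments": [[0.725,-0.338,0,0,0,0.54],[0.725,-0.338,0,0,0,0.54],[0.725,-0.338,0,0,0,0.54],[0.725,-0.338,0,0,0,0.54],[0.725,-0.338,0,0,0,0.54],[0.725,-0.338,0,0,0,0.54],[0.725,-0.338,0,0,0,0.54]], "jaw": 0.2}}

```text
time_s: 31.88
tcp_pos: [0.4224, 0.0289, 0.1524]
tool_rot: [-0.001, -0.001, 1.0, 0.0]
wrist_force: [-0.2, 0.3, -0.2]
grip_width: 0.595
gripper_force: 0.0
```

Emit:
{"api": "jog_arm", "payload": {"increments": [[-0.2,-0.9,0,0,0,0],[-0.2,-0.9,0,0,0,0],[-0.2,-0.9,0,0,0,0],[-0.2,-0.9,0,0,0,0]]}}

```text
time_s: 32.38
tcp_pos: [0.4525, -0.1062, 0.1527]
tool_rot: [-0.001, -0.0, 1.0, 0.0]
wrist_force: [0.4, 0.2, -0.6]
grip_width: 0.599
gripper_force: 0.0
```

```bash
python3 slugs.py 5; python3 look.py d; python3 - <<'E'
from h import *
print(row([.4825,-.346,.12],np.pi/2))
W=cloud('top',np.load('t_d.npy'));x,y,z=W[...,0],W[...,1],W[...,2]
m=((abs(x-.434)<.05)&(abs(y-.172)<.05)&(z>.02)&(z<.04)).astype(np.uint8)
k,l,st,c=cv2.connectedComponentsWithStats(m)
for i in range(1,k):
    if st[i,4]>10:print('tub',st[i,4],W[l==i].mean(0).round(4))
E
```

```text
32.375 [ 0.4525213  -0.10619969  0.15265818]
top blob 9 [430. 207.] [ 0.641  -0.322   0.0375] [0.017 0.009 0.007]
top blob 51 [440. 259.] [ 0.4823 -0.3432  0.038 ] [0.022 0.022 0.01 ]
top net 0.62 [439.0, 257.6] [ 0.482 -0.342  0.036] 74
scene blob 31 [226. 328.] [ 0.4519 -0.3593  0.0386] [0.018 0.018 0.009]
scene blob 68 [240. 330.] [ 0.4832 -0.3488  0.0373] [0.022 0.027 0.009]
scene blob 29 [305. 350.] [ 0.6488 -0.3402  0.0381] [0.021 0.015 0.009]
scene net 0.62 [242.4, 333.8] [ 0.485 -0.352  0.03 ] 162
scene net 0.42 [297.9, 305.0] [ 0.558 -0.193  0.01 ] 2110
32.575 [ 0.4525483  -0.10478223  0.15323514] [ 0.1  0.1 -0.3] 0.6008310353094195
keeper_center 0.44 [267.8, 280.7] [0.427 0.178 0.034]
clip_bar_center 0.64 [387.9, 222.7] [ 0.595 -0.185  0.011]
[-0.196, -1.602, 0.222, -0.0, 0.0, 0.0]
tub 13 [0.4738 0.2051 0.0305]
tub 47 [0.4557 0.1697 0.0331]
tub 52 [0.4261 0.1792 0.0336]
tub 49 [0.4223 0.1515 0.0332]
```

Emit:
{"api": "jog_arm", "payload": {"increments": [[-0.098,-0.805,0,0,0,0],[-0.098,-0.805,0,0,0,0],[-0.098,-0.805,0,0,0,0]]}}

```text
time_s: 33.2
tcp_pos: [0.4677, -0.2301, 0.1529]
tool_rot: [0.0, 0.002, 1.0, -0.0]
wrist_force: [-0.2, 0.3, -0.1]
grip_width: 0.598
gripper_force: 0.0
```

Emit:
{"api": "jog_arm", "payload": {"increments": [[-0.098,-0.805,0.1,0,0,0],[-0.098,-0.805,0.2,0,0,0],[-0.098,-0.805,0.22,0,0,0],[-0.098,-0.805,0.22,0,0,0],[-0.098,-0.805,0.22,0,0,0]]}}

```text
time_s: 33.83
tcp_pos: [0.4825, -0.3462, 0.121]
tool_rot: [0.0, -0.001, 1.0, -0.0]
wrist_force: [0.1, 0.4, 0.1]
grip_width: 0.599
gripper_force: 0.0
```

```bash
python3 - <<'E'
from h import *
s=ctrl.observe();print(s['time_s'],s['tcp_pos'],s['joint_positions'].round(2))
print(row([.4828,-.347,.0175],np.pi/2))
E
python3 slugs.py 6 | grep scene
```

```text
33.825 [ 0.48250996 -0.34616495  0.12101645] [-0.82  0.56  1.35  0.    1.23 -2.39]
[-0.002, -0.005, 0.69, -0.0, 0.0, 0.001]
scene blob 31 [226. 328.] [ 0.451  -0.3592  0.0388] [0.022 0.018 0.009]
scene blob 65 [240. 329.] [ 0.4838 -0.3484  0.0377] [0.025 0.025 0.009]
scene blob 42 [306. 350.] [ 0.6494 -0.34    0.0383] [0.02  0.014 0.01 ]
scene net 0.48 [242.8, 333.5] [ 0.485 -0.352  0.03 ] 167
```

Emit:
{"api": "jog_arm", "payload": {"increments": [[-0.002,-0.005,0.3,0,0,0],[-0.002,-0.005,0.6,0,0,0],[-0.002,-0.005,0.688,0,0,0],[-0.002,-0.005,0.688,0,0,0]]}}

```text
time_s: 34.52
tcp_pos: [0.4827, -0.3484, 0.0174]
tool_rot: [-0.0, -0.0, 1.0, 0.0]
wrist_force: [0.7, 0.4, 0.5]
grip_width: 0.599
gripper_force: 0.0
```

Emit:
{"api": "jog_arm", "payload": {"increments": [[0,0,0,0,0,0],[0,0,0,0,0,0],[0,0,0,0,0,0],[0,0,0,0,0,0],[0,0,-0.15,0,0,0],[0,0,-0.5,0,0,0],[0,0,-0.8,0,0,0],[0,0,-0.8,0,0,0]], "jaw": -1, "force": 25}}

```text
time_s: 35.52
tcp_pos: [0.4834, -0.3494, 0.1403]
tool_rot: [0.002, 0.0, 1.0, -0.002]
wrist_force: [0.1, -0.1, -1.6]
grip_width: 0.26
gripper_force: 25.0
```

Emit:
{"api": "jog_arm", "payload": {"increments": [[0.055,0.905,0,0,0,0],[0.055,0.905,0,0,0,0],[0.055,0.905,0,0,0,0],[0.055,0.905,0,0,0,0]]}}

```text
time_s: 36.02
tcp_pos: [0.4742, -0.2124, 0.1364]
tool_rot: [-0.0, -0.0, 1.0, 0.0]
wrist_force: [-0.1, -0.1, -1.3]
grip_width: 0.263
gripper_force: 25.0
```

Emit:
{"api": "jog_arm", "payload": {"increments": [[0.055,0.905,0,0,0,0],[0.055,0.905,0,0,0,0],[0.055,0.905,0,0,0,0],[0.055,0.905,0,0,0,0]]}}

```text
time_s: 36.52
tcp_pos: [0.4667, -0.0778, 0.1369]
tool_rot: [0.0, 0.0, 1.0, -0.0]
wrist_force: [-0.5, -0.7, -1.2]
grip_width: 0.264
gripper_force: 25.0
```

Emit:
{"api": "jog_arm", "payload": {"increments": [[0.055,0.905,0,0,0,0],[0.055,0.905,0,0,0,0],[0.055,0.905,0,0,0,0],[0.055,0.905,0,0,0,0]]}}

```text
time_s: 37.02
tcp_pos: [0.4587, 0.0577, 0.1369]
tool_rot: [0.0, 0.0, 1.0, -0.0]
wrist_force: [-0.0, -0.7, -1.4]
grip_width: 0.267
gripper_force: 25.0
```

Emit:
{"api": "jog_arm", "payload": {"increments": [[0.055,0.905,0,0,0,-0.483],[0.055,0.905,0,0,0,-0.483],[0.055,0.905,0,0,0,-0.483],[0.055,0.905,0,0,0,-0.483],[0.055,0.905,0,0,0,-0.483],[0.055,0.905,0,0,0,-0.483],[0.055,0.905,0,0,0,-0.483],[0.055,0.905,0,0,0,-0.483]]}}

```text
time_s: 38.02
tcp_pos: [0.4503, 0.1935, 0.137]
tool_rot: [0.0, -0.483, 0.876, -0.0]
wrist_force: [0.1, 0.4, -1.2]
grip_width: 0.261
gripper_force: 25.0
```

```bash
python3 - <<'E'
from h import *
s=ctrl.observe();print(s['time_s'],s['tcp_pos'],s['joint_positions'].round(2),s['grip_width'],s['gripper_force'])
print(row([.4498,.1961,.037],np.radians(148)))
E
```

```text
38.025 [0.45033974 0.19352598 0.13698575] [ 0.16  0.38  1.62 -0.    1.14 -2.42] 0.26094229517465156 24.9999819137156
[-0.013, 0.012, 0.667, -0.0, -0.0, -0.002]
```

Emit:
{"api": "jog_arm", "payload": {"increments": [[-0.013,0.012,0.15,0,0,0],[-0.013,0.012,0.3,0,0,0],[-0.013,0.012,0.45,0,0,0],[-0.013,0.012,0.6,0,0,0],[-0.013,0.012,0.665,0,0,0],[-0.013,0.012,0.665,0,0,0]]}}

```text
time_s: 38.78
tcp_pos: [0.4492, 0.197, 0.0371]
tool_rot: [-0.0, -0.484, 0.875, 0.0]
wrist_force: [0.3, -0.3, -0.4]
grip_width: 0.261
gripper_force: 25.0
```

Emit:
{"api": "jog_arm", "payload": {"increments": [[0,0,0,0,0,0],[0,0,0,0,0,0],[0,0,0,0,0,0],[0,0,-0.3,0,0,0],[0,0,-0.6,0,0,0],[0,0,-0.8,0,0,0],[0,0,-0.8,0,0,0]], "jaw": -0.33}}

```text
time_s: 39.65
tcp_pos: [0.4496, 0.1976, 0.1592]
tool_rot: [0.002, -0.485, 0.875, -0.0]
wrist_force: [0.2, 0.3, -0.3]
grip_width: 0.333
gripper_force: 0.0
```

Emit:
{"api": "jog_arm", "payload": {"increments": [[0.459,-0.523,0,0,0,0.483],[0.459,-0.523,0,0,0,0.483],[0.459,-0.523,0,0,0,0.483],[0.459,-0.523,0,0,0,0.483],[0.459,-0.523,0,0,0,0.483],[0.459,-0.523,0,0,0,0.483],[0.459,-0.523,0,0,0,0.483]], "jaw": 0.2}}

```text
time_s: 40.52
tcp_pos: [0.4785, 0.0974, 0.1562]
tool_rot: [-0.001, -0.0, 1.0, 0.0]
wrist_force: [0.3, -0.3, -0.4]
grip_width: 0.603
gripper_force: 0.0
```

Emit:
{"api": "jog_arm", "payload": {"increments": [[-0.29,-0.925,0,0,0,0],[-0.29,-0.925,0,0,0,0],[-0.29,-0.925,0,0,0,0],[-0.29,-0.925,0,0,0,0],[-0.29,-0.925,0,0,0,0]]}}

```text
time_s: 41.15
tcp_pos: [0.522, -0.04, 0.1571]
tool_rot: [-0.0, -0.001, 1.0, 0.0]
wrist_force: [-0.6, 0.2, -0.3]
grip_width: 0.601
gripper_force: 0.0
```

```bash
python3 slugs.py 7; python3 look.py e; python3 - <<'E'
from h import *
print(row([.5236,-.0427,.0175],np.pi/2))
W=cloud('top',np.load('t_e.npy'));x,y,z=W[...,0],W[...,1],W[...,2]
m=((abs(x-.434)<.05)&(abs(y-.172)<.05)&(z>.02)&(z<.06)).astype(np.uint8)
k,l,st,c=cv2.connectedComponentsWithStats(m)
for i in range(1,k):
    if st[i,4]>10:print('tub',st[i,4],W[l==i].mean(0).round(4))
m=(y>-.1)&(y<.0)&(x>.48)&(x<.58)&(z>.037)&(z<.055);print('knob?',m.sum(),W[m].mean(0))
E
```

```text
41.15 [ 0.52197446 -0.04004785  0.15706538]
top net 0.59 [232.1, 237.6] [0.555 0.29  0.032] 163
top net 0.29 [216.7, 276.2] [0.439 0.325 0.077] 1265
scene blob 27 [226. 328.] [ 0.4504 -0.3595  0.0385] [0.021 0.014 0.01 ]
scene blob 28 [306. 350.] [ 0.6499 -0.3397  0.0372] [0.018 0.014 0.01 ]
41.35 [ 0.52229866 -0.04038069  0.15740088] [ 0.2 -0.   0.5] 0.5967717689976456
keeper_center 0.4 [265.8, 283.4] [0.425 0.178 0.034]
square_plate_center 0.41 [376.9, 275.3] [ 0.451 -0.17   0.004]
[-0.007, -0.009, 0.932, -0.0, 0.0, 0.0]
tub 34 [0.4684 0.2092 0.0383]
tub 51 [0.456  0.1702 0.033 ]
tub 51 [0.4478 0.2    0.0336]
tub 52 [0.4262 0.1792 0.0334]
tub 51 [0.4224 0.1517 0.0347]
tub 22 [0.4045 0.2126 0.0393]
tub 12 [0.3972 0.1328 0.0375]
knob? 0 [nan nan nan]<stdin>:8: RuntimeWarning: Mean of empty slice.
  ret = um.true_divide(
```

View pics/t_e.png

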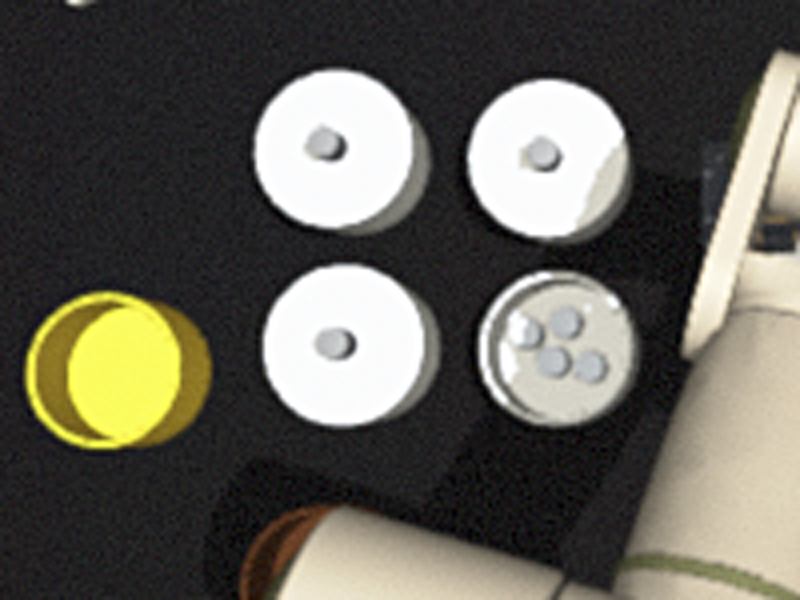

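The tub now holds four upright slugs, at (526,332), (567,323), (553,362) and (591,367), and the jig is empty. Next the lid goes back.

Emit:
{"api": "jog_arm", "payload": {"increments": [[-0.007,-0.01,0.4,0,0,0],[-0.007,-0.01,0.7,0,0,0],[-0.007,-0.01,0.93,0,0,0],[-0.007,-0.01,0.93,0,0,0],[-0.007,-0.01,0.93,0,0,0]]}}

```text
time_s: 42.22
tcp_pos: [0.5243, -0.0432, 0.019]
tool_rot: [0.001, 0.0, 1.0, -0.0]
wrist_force: [1.2, 0.5, 0.1]
grip_width: 0.6
gripper_force: 0.0
```

Emit:
{"api": "jog_arm", "payload": {"increments": [[0,0,0,0,0,0],[0,0,0,0,0,0],[0,0,0,0,0,0],[0,0,0,0,0,0],[0,0,-0.2,0,0,0],[0,0,-0.6,0,0,0],[0,0,-0.95,0,0,0],[0,0,-0.95,0,0,0]], "jaw": -1, "force": 25}}

```text
time_s: 43.22
tcp_pos: [0.5249, -0.0434, 0.1637]
tool_rot: [0.003, 0.0, 1.0, -0.001]
wrist_force: [0.3, -0.0, -2.3]
grip_width: 0.263
gripper_force: 25.0
```

Emit:
{"api": "jog_arm", "payload": {"increments": [[0.296,0.716,0,0,0,0],[0.296,0.716,0,0,0,0],[0.296,0.716,0,0,0,0],[0.296,0.716,0,0,0,0]]}}

```text
time_s: 43.72
tcp_pos: [0.4792, 0.0641, 0.1594]
tool_rot: [-0.001, -0.0, 1.0, -0.0]
wrist_force: [1.0, -0.5, -1.2]
grip_width: 0.266
gripper_force: 25.0
```

Emit:
{"api": "jog_arm", "payload": {"increments": [[0.296,0.716,0,0,0,0],[0.296,0.716,0,0,0,0],[0.296,0.716,0,0,0,0],[0.296,0.716,0,0,0,0],[0.296,0.716,0,0,0,0]]}}

```text
time_s: 44.35
tcp_pos: [0.4357, 0.1705, 0.1601]
tool_rot: [-0.0, 0.001, 1.0, -0.0]
wrist_force: [0.3, -0.3, -1.1]
grip_width: 0.264
gripper_force: 25.0
```

```bash
python3 - <<'E'
from h import *
s=ctrl.observe();print(s['time_s'],s['tcp_pos'],s['wrist_force'],s['grip_width'])
print(row([.4348,.1725,.083],np.pi/2))
im,d=grab_frame('scene');W=cloud('scene',d);x,y,z=W[...,0],W[...,1],W[...,2]
# held lid disc top
m=(abs(x-.434)<.1)&(abs(y-.172)<.1)&(z>.115)&(z<.17)&(im.min(-1)>110);print(m.sum(),np.nanmean(W[m],0),np.ptp(W[m],0))
E
```

```text
44.35 [0.43565594 0.17047591 0.16006191] [ 0.32403188 -0.33704217 -1.08833779] 0.2638759967948003
[0.006, 0.014, 0.514, -0.0, -0.0, -0.001]
532 [0.44326714 0.15927667 0.15341337] [0.11622837 0.12139889 0.01734536]
```

Emit:
{"api": "jog_arm", "payload": {"increments": [[0.006,0.014,0.15,0,0,0],[0.006,0.014,0.3,0,0,0],[0.006,0.014,0.4,0,0,0],[0.006,0.014,0.44,0,0,0],[0.006,0.014,0.47,0,0,0],[0.006,0.014,0.49,0,0,0],[0.006,0.014,0.505,0,0,0],[0.006,0.014,0.515,0,0,0],[0.006,0.014,0.515,0,0,0]]}}

```text
time_s: 45.52
tcp_pos: [0.434, 0.1739, 0.0833]
tool_rot: [0.0, 0.0, 1.0, 0.0]
wrist_force: [-1.3, 1.0, -0.2]
grip_width: 0.267
gripper_force: 25.0
```

Emit:
{"api": "jog_arm", "payload": {"increments": [[0,0,0.005,0,0,0],[0,0,0.01,0,0,0],[0,0,0.01,0,0,0]]}}

```text
time_s: 45.9
tcp_pos: [0.4341, 0.1739, 0.0831]
tool_rot: [0.001, -0.0, 1.0, -0.0]
wrist_force: [-5.5, -0.9, 19.1]
grip_width: 0.266
gripper_force: 25.0
```

Emit:
{"api": "jog_arm", "payload": {"increments": [[0,0,-0.005,0,0,0],[0,0,-0.005,0,0,0]]}}

```text
time_s: 46.15
tcp_pos: [0.434, 0.1739, 0.0832]
tool_rot: [0.001, -0.0, 1.0, -0.0]
wrist_force: [-3.3, -0.3, 9.5]
grip_width: 0.258
gripper_force: 25.0
```

Emit:
{"api": "jog_arm", "payload": {"increments": [[0,0,0,0,0,0],[0,0,0,0,0,0],[0,0,0,0,0,0],[0,0,-0.3,0,0,0],[0,0,-0.6,0,0,0],[0,0,-0.8,0,0,0],[0,0,-0.8,0,0,0]], "jaw": 0.2}}

```text
time_s: 47.02
tcp_pos: [0.4347, 0.174, 0.2039]
tool_rot: [0.002, 0.0, 1.0, 0.0]
wrist_force: [-0.0, -0.1, -0.5]
grip_width: 0.597
gripper_force: 0.0
```

Emit:
{"api": "jog_arm", "payload": {"increments": [[-0.1,-0.95,0,0,0,0],[-0.1,-0.95,0,0,0,0],[-0.1,-0.95,0,0,0,0],[-0.1,-0.95,0,0,0,0]]}}

```text
time_s: 47.52
tcp_pos: [0.4486, 0.0305, 0.2011]
tool_rot: [-0.001, 0.001, 1.0, 0.0]
wrist_force: [-0.1, -0.2, 0.3]
grip_width: 0.599
gripper_force: 0.0
```

Emit:
{"api": "jog_arm", "payload": {"increments": [[0,-0.5,0,0,0,0],[0,-0.5,0,0,0,0],[0,-0.5,0,0,0,0],[0,-0.5,0,0,0,0]]}}

```text
time_s: 48.02
tcp_pos: [0.4488, -0.0422, 0.2021]
tool_rot: [-0.0, -0.001, 1.0, 0.0]
wrist_force: [-0.0, -0.1, 0.6]
grip_width: 0.6
gripper_force: 0.0
```

```bash
python3 - <<'E'
from h import *
s=ctrl.observe();print(s['time_s'],s['tcp_pos'])
im,d=grab_frame('top');save('tf',im);W=cloud('top',d);z=W[...,2]
for u,v in((215,228),(267,230),(217,276),(269,277)):
    q=np.hypot(*(np.mgrid[:480,:640]-np.array([v,u])[:,None,None]))<28
    k=q&(z>.1);l=q&(z>.068)&(z<.086);A=W[l];e=cv2.minEnclosingCircle((A[:,:2]*1000).astype(np.float32))
    c=np.linalg.lstsq(np.c_[A[:,:2],np.ones(len(A))],A[:,2],rcond=None)[0]
    print('lid',np.round(e[0],1),round(e[1],1),A[:,2].mean().round(4),'slope',c[:2].round(3),'knob',W[k].mean(0).round(4))
im,d=grab_frame('scene');save('sf',im)
E
```

```text
48.025 [ 0.44876298 -0.04223421  0.20208978]
lid [586.2 336.5] 58.6 0.0773 slope [ 0.001 -0.002] knob [0.5848 0.3357 0.1111]
lid [575.3 176.8] 58.7 0.0772 slope [-0. -0.] knob [0.5747 0.1775 0.1101]
lid [439.8 327.6] 58.2 0.0772 slope [ 0.004 -0.009] knob [0.4397 0.3256 0.1113]
lid [434.6 175. ] 58.6 0.0773 slope [-0.003  0.004] knob [0.4348 0.1751 0.1105]
```

View pics/sf.png

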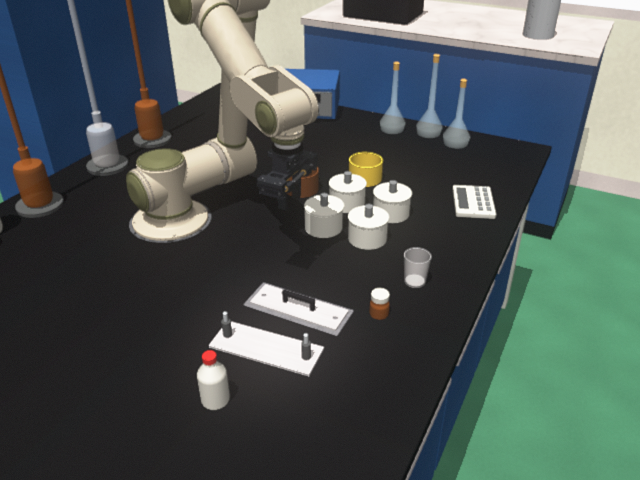

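The final picture shows the jig empty at (267,347), the plate flat on the pad at (298,307) and all four lids seated level. The bystanders haven't moved.

```bash
python3 -c "
from workcell import job;print(job.sign_off())"
```

```text
the job is handed in; nothing more can be done
None
```

The job is done and handed in: the cover plate lies flat on the grey pad, all three slugs from the jig stand upright with the keeper in its tub (the first one I opened, so the other three lids stayed on), and that tub's lid is back on level.

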